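Change a coolant strainer over to its clean screen

ROBOT

A 7-joint arm with a two-finger parallel gripper is mounted at the origin on the work surface; the furniture and walls round the work are solid. World frame = base frame: x ahead of the robot, y to its left, z up, the work surface at z = 0. Lengths are in m, angles in degrees, forces in N, time in s.
With the tool pointing down it reaches from about 0.4 to 0.9 m from the base axis. Payload 5.5 kg.
Tool frame: the origin (TCP) lies on the mounting face of the last link; the fingertips stand 178 mm ahead of it and the grasp point (between the pads) lies 159 mm ahead of it; x points along the fingers, z is the direction in which the jaws open and shut, and the axes are right-handed (so a half turn about x gives the same grasp; the last joint's range is limited). The gripper opens to 92 mm and grips with 3 to 60 N. Pads are 19 mm wide; open, the fingers measure 130 mm over their backs; the gripper's body (75 mm by 190 mm) begins 47 mm behind the grasp point.
Start: joints at [-61.238, 28.699, -24.465, 88.831, 12.651, 65.22, -12.049], TCP at [0.154, 0.632, 0.405] pointing down, gripper open.
Joint ranges: [-164.97, 164.97], [-17.58, 116.51], [-87.97, 89.64], [11.32, 138.91], [-80.73, 260.73], [10.89, 115.49], [-147.41, 147.41]. Speed limits (degrees/s): [147.25, 147.25, 180, 180, 180, 180, 180].

INTERFACE

Orientations are given as [roll, pitch, yaw] about the fixed x, y, z axes, in that order (R = Rz(yaw) Ry(pitch) Rx(roll)).
In Python, from cell import r gives the robot as it stands. The module is installed in compiled form; this text tells all that it offers. Calls block until the motion is done:
- r.goto(position, orientation): joint-space move of the TCP to a pose.
- r.line_to(position, rotation=None, max_speed=0.15): straight line of the TCP; rotation=None keeps the orientation; max_speed is the mean speed in m/s.
- r.move_j(angles): joint-space move.
- r.release() and r.clamp(grasp_force=None): open the fingers fully, or close them until they stop; grasp_force is the grip in N (None keeps the last).
- r.wait(seconds).
- r.inverse_kinematics(position, orientation): joint angles nearest the present ones, or None.
- r.get_state(): the state.
- r.snapshot(name): name is "side" or "top"; returns a dict with "img" (400x640x3 uint8, red, green, blue), "fov_y" (degrees; the focal length in pixels is half the picture's height over the tangent of half this angle, whatever the lens; pixels are square), "cx", "cy" (the principal point, pixels), "camera_from_world" (4x4, takes a point from world to camera coordinates). Camera axes: x right, y down, z forward; pixel columns grow to the right and rows downward; lengths in m; the calibration is good to about 2 mm. A picture is of the moment at which its call begins. There is no depth.
A pose or a line that the arm cannot do raises r.Unreachable and nothing moves.
- r.close_job(): hands the job in, once; it reports no verdict.
The state is a dict: "t": time; "qpos": joint angles; "joint_velocities": joint speeds; "joint_efforts": joint torques, N m; "tool_pos": TCP position; "eef_rot": TCP orientation; "contact_force": force on the tool from outside, world axes, zero at the start; "torque": the same for the moment, N m; "opening": finger opening in m.
Only numpy, scipy, OpenCV 4.12 (cv2) and the standard library are available. Lean on these libraries where they do the work, as an engineer would, in place of code of your own. Each camera call takes 0.05 s, during which the arm holds its last target.

TASK

Change the slide strainer over to its clean screen: with the thin pin punch from the stand, press the release button down in its slanting barrel and, keeping it pressed past the middle notch, push the slide through to its far end, then let the button snap up there so that the slide is locked. Press gently - feel for the stop, do not force it - then put the punch back upright in the stand and leave the things lying around undisturbed.

Things in the scene. Friction and masses are not known exactly. Their poses are not given: they have to be found in the camera images.
- strainer: slide-plate coolant strainer, fixed. Base plate 104 x 265 x 12 mm (x, y, z), y -155 to +110; on it an aluminium block 60 x 70 mm, top at z = 84 mm with its screws. A quick coupler sticks out of the block front and back, 26 mm thick at z = 42 mm, to x = -101 and +101 mm. Origin: underside, below the block's middle. x to the back, y the way the slide is to be pushed, z up.
- screen_slide (a joint): how far the slide is pushed along the strainer's +y, m: 0 = first place (old screen in the block), 0.030 = middle notch, 0.060 = far place and hard stop (clean screen in the block). The slide is an upright steel plate, 14 x 48 mm, with a boss at its -y end. Locked in each notch, with 1.5 mm of play, unless the button is held down; then it takes 2 to 5 N to push.
- release_button (a joint): how far the release button is pressed, m: 0 = up, 0.007 = on its stop. Sprung: 4 N at the start, 7.5 N on the stop. Its key leaves the notch at about 0.0055; let go on the way, it snaps into the next notch it meets.
- button_top (a point): middle of the release button's flat top (8 mm across), which moves with slide and button. z: out along the bore, leaning 20 degrees from vertical to the strainer's front (-x); y: as the strainer's y. The button is recessed in a round barrel on the slide's boss, 26 mm outside, bore 9 mm, whose mouth is 12 mm along +z from this face (button up). The bore's wall takes the pin's sideways push.
- index_rail: steel bar fixed to the strainer in front of the slide's boss: x -33 to -22 mm, y -148 to -35 mm, top at z = 63 mm with its screw (strainer's frame). Three notches on its underside, 30 mm apart, lock the button's key. Origin and axes as the strainer's.
- pin_punch: thin pin punch, round steel, 0.12 kg: a collar 22 mm diameter and 6 mm high, above it a knurled grip 13 mm diameter, 66 mm long, below it a nose 6 mm diameter that has been reground many times: 36 to 46 mm long, different each time and not measured, so feel when it touches. Origin: middle of the collar's underside, z along the punch toward the grip. It hangs nose down in the stand by its collar.
- punch_rack: steel stand for punches, 64 x 140 mm, fixed: a plate, top at z = 60 mm, on two end cheeks, with three 14 mm holes in a row along its y at y = -45, 0 and +45 mm (x = 0). Origin: underside, middle. A punch hangs with its collar's underside on the plate. The two punches stand in the outer holes, either way round; the middle one is free.
- drift_punch: thick punch in the same stand: nose 12 mm diameter (too thick for the button's bore), grip 18 mm, 130 mm long, 0.22 kg; not needed, leave it. Origin: middle of its collar's underside.
- power_post: wooden post 525 mm high, 71 x 176 mm, with a power strip, fixed at the back of the bench between the strainer and the stand: carry the punch past in front of it. Origin under its middle.
- grease_pot: small white grease bottle with a red nozzle, 44 mm diameter, 90 mm high; bystander. Origin under its middle.
- eyebolt_1: steel lifting eye bolt lying flat, 76 x 45 x 26 mm; bystander. Origin under its middle.
Mind the look-alikes: they are no part of the job. What is meant by the punch_rack is not yellow, and is the smaller of those in its own colour.

How it is judged:
By the outcome, as a careful person would: the job done as asked, in the order asked, and still so for the second after the job is handed in, with the robot touching nothing.
It also fails if it takes over 58 s, if anything falls off the work surface, if the arm or the gripper's body presses on something with over 40 N, if the wrist force passes 120 N, or if a joint passes its speed limit or range.

## Working session

There is one attempt and no reset: what is moved stays moved. The work goes in short steps, each a Python script; the robot and the scene stay as the last script left them, time stands still between calls to the robot, and variables do not carry over. Pictures are saved under pics/ and viewed, and the job is handed in when it is done.

```bash
ls; mkdir -p pics
python3 - <<'E'
from cell import r
import cv2,numpy as np,pickle
d={}
for n in("side","top"):
    s=r.snapshot(n); d[n]=s; cv2.imwrite(f"pics/{n}0.png",s["img"][:,:,::-1])
    print(n,s["fov_y"],s["cx"],s["cy"],np.round(s["camera_from_world"],4).tolist())
pickle.dump(d,open("s0.pkl","wb"))
st=r.get_state();print({k:np.round(v,4).tolist() for k,v in st.items()})
E
```

```text
pics
side 54.1776853198028 317.7125779775149 205.34740706133908 [[0.8871, -0.4609, 0.0249, -0.4541], [-0.1632, -0.3638, -0.9171, 0.1374], [0.4317, 0.8095, -0.3979, 0.8499], [0.0, 0.0, 0.0, 1.0]]
top 44.829946520437595 315.9900881437431 193.45544526296408 [[-0.0012, -1.0, 0.0054, -0.0265], [-0.9944, 0.0006, -0.1054, 0.4977], [0.1054, -0.0055, -0.9944, 1.517], [0.0, 0.0, 0.0, 1.0]]
{'t': 0.1, 'qpos': [-61.236, 28.7494, -24.4544, 88.8833, 12.6518, 65.2197, -12.0485], 'joint_velocities': [-0.0197, -0.0986, 0.0596, -0.1454, -0.0508, -0.0677, -0.0495], 'joint_efforts': [-0.0113, -56.7868, -5.8388, -27.9914, -0.0691, 0.0241, 0.0], 'tool_pos': [0.1537, 0.6312, 0.4038], 'eef_rot': [178.1062, 89.9009, -105.5739], 'contact_force': [0.5214, 0.0446, 0.0334], 'torque': [-0.0409, -0.0101, 0.0609], 'opening': 0.0917}
```

View pics/side0.png

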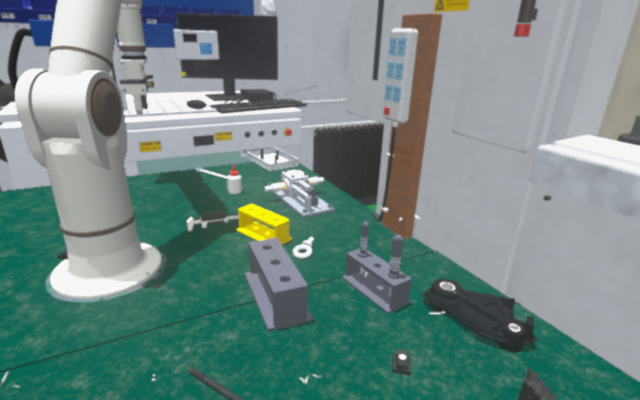

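View pics/top0.png

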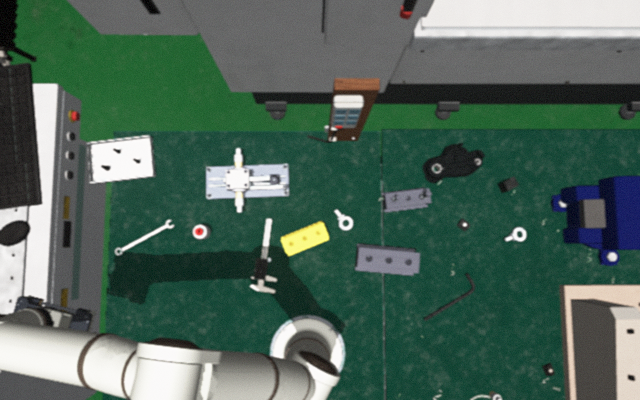

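```bash
cat > h.py <<'E'
import numpy as np,cv2
def ray(s,u,v):
    f=200/np.tan(np.radians(s["fov_y"]/2)); M=np.array(s["camera_from_world"]);R=M[:3,:3];t=M[:3,3]
    d=R.T@np.array([(u-s["cx"])/f,(v-s["cy"])/f,1]); return -R.T@t,d
def onz(s,u,v,z):
    o,d=ray(s,u,v); return o+d*(z-o[2])/d[2]
def proj(s,p):
    f=200/np.tan(np.radians(s["fov_y"]/2)); M=np.array(s["camera_from_world"])
    c=M[:3,:3]@np.array(p)+M[:3,3]; return np.array([s["cx"]+f*c[0]/c[2],s["cy"]+f*c[1]/c[2]])
def crop(s,x0,y0,x1,y1,k,name):
    i=s["img"][y0:y1,x0:x1,::-1]; cv2.imwrite(name,cv2.resize(i,None,fx=k,fy=k,interpolation=cv2.INTER_NEAREST))
E
python3 - <<'E'
import pickle;from h import *
d=pickle.load(open("s0.pkl","rb"))
crop(d["top"],200,140,300,215,8,"pics/t_str.png")
crop(d["top"],375,175,445,225,10,"pics/t_rack.png")
crop(d["side"],255,160,345,220,8,"pics/s_str.png")
crop(d["side"],335,215,425,315,6,"pics/s_rack.png")
E
```

```text
(no output)
```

View pics/t_str.png

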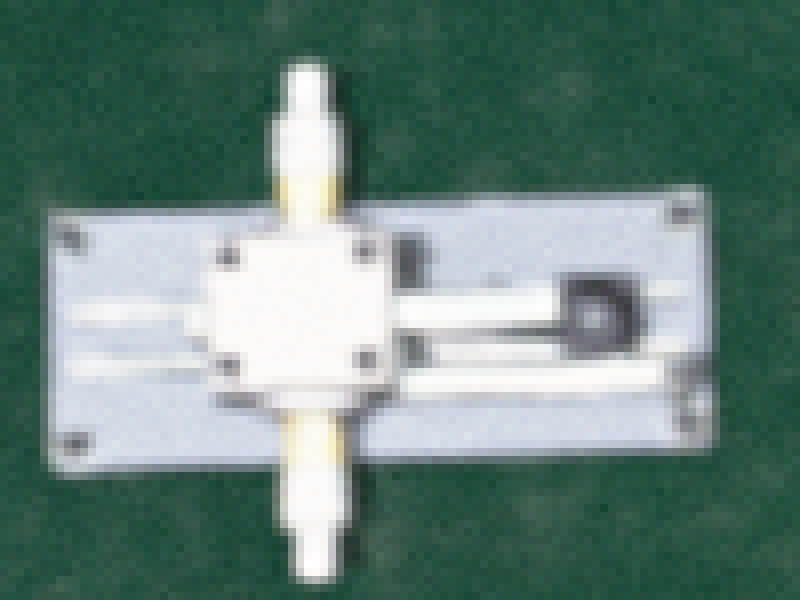

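View pics/t_rack.png

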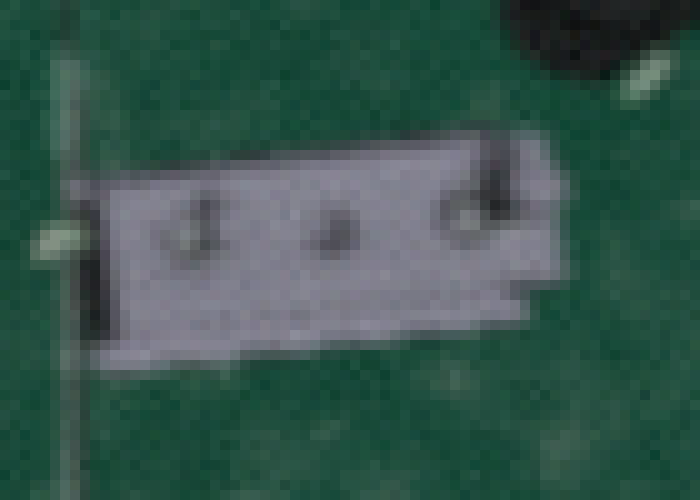

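View pics/s_str.png

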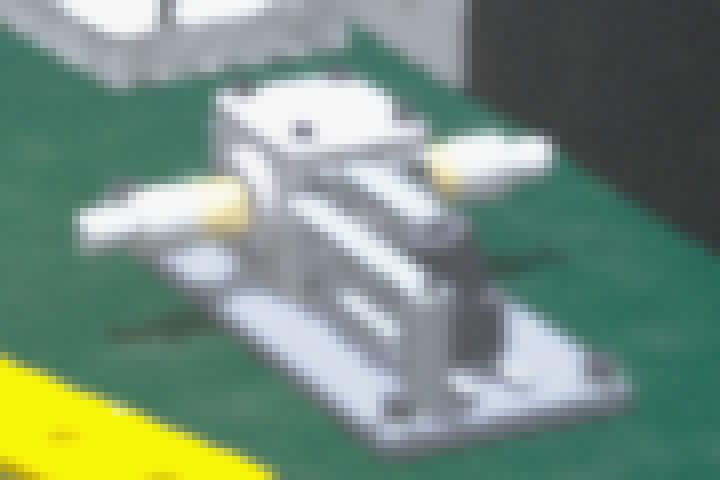

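View pics/s_rack.png

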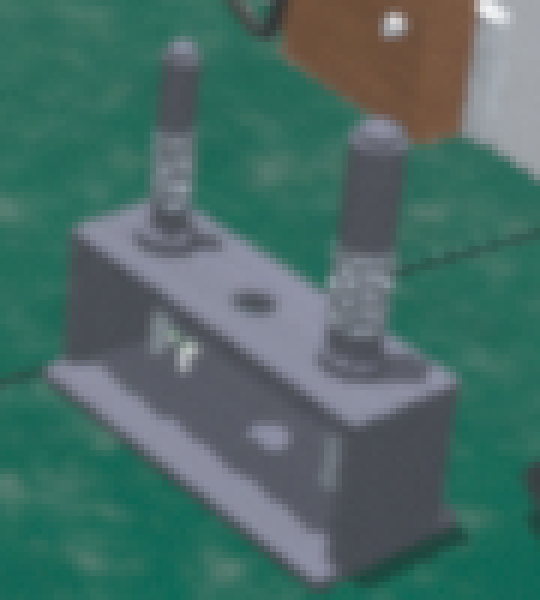

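Run:
```python
import pickle;from h import *
d=pickle.load(open("s0.pkl","rb"));T=d["top"];S=d["side"]
def tri(a,b):
    o1,d1=ray(T,*a);o2,d2=ray(S,*b);A=np.c_[d1,-d2];x=np.linalg.lstsq(A,o2-o1,rcond=None)[0]
    p,q=o1+d1*x[0],o2+d2*x[1];return (p+q)/2,p-q
print("cams",ray(T,0,0)[0],ray(S,0,0)[0])
c8=lambda u,v:(200+u/8-.5,140+v/8-.5)
cor=[onz(T,*c8(*p),.012) for p in[(50,212),(705,190),(712,450),(53,474)]]
for p in cor: print("plate",np.round(p,4))
c=np.array(cor)
print("len",np.linalg.norm(c[0]-c[1]),np.linalg.norm(c[3]-c[2]),np.linalg.norm(c[0]-c[3]))
s8=lambda u,v:(255+u/8-.5,160+v/8-.5)
for n,p,z in [("plF",(378,455),.0),("plR",(632,400),0)]: print(n,onz(S,*s8(*p),z))
# block screws top
for p in[(228,258),(366,250),(228,366),(366,358)]: print("scr",onz(T,*c8(*p),.084))
s6=lambda u,v:(335+u/6-.5,215+v/6-.5);t10=lambda u,v:(375+u/10-.5,175+v/10-.5)
print("hole",onz(T,*t10(338,233),.06),onz(S,*s6(255,301),.06))
print("thin collar",onz(S,*s6(172,240),.063),"T",onz(T,*t10(193,240),.066)); print("thin top",onz(S,*s6(182,45),.132),onz(T,*t10(208,208),.132))
print("drift collar",onz(S,*s6(355,362),.063),onz(T,*t10(465,215),.066))
for p in[(75,235),(190,200),(460,380),(355,425)]: print("Sracktop",onz(S,*s6(*p),.06))
hsv=cv2.cvtColor(T["img"],cv2.COLOR_RGB2HSV)
m=((hsv[...,0]>105)&(hsv[...,0]<150)&(hsv[...,1]<70)).astype(np.uint8)
m[:, :375]=0;m[:,445:]=0;m[:180]=0;m[225:]=0
cs,_=cv2.findContours(m,0,1);b=max(cs,key=cv2.contourArea);R=cv2.minAreaRect(b);print(R)
for p in cv2.boxPoints(R): print(onz(T,*p,.06),onz(T,*p,0))
```

```text
cams [ 0.33502454 -0.01851187  1.56107774] [ 0.0583369  -0.847258    0.47552488]
plate [0.5885 0.3288 0.012 ]
plate [0.5975 0.0646 0.012 ]
plate [0.4918 0.0612 0.012 ]
plate [0.4824 0.3251 0.012 ]
len 0.2643299039300879 0.2640679699198616 0.10625499435020296
plF [0.49590016 0.06847881 0.        ]
plR [0.60301339 0.07306307 0.        ]
scr [0.55885486 0.24387641 0.084     ]
scr [0.56194343 0.19091813 0.084     ]
scr [0.51703467 0.2431268  0.084     ]
scr [0.52009693 0.19032468 0.084     ]
hole [ 0.48033545 -0.31413501  0.06      ] [ 0.48023831 -0.31393913  0.06      ]
thin collar [ 0.47410056 -0.27313842  0.063     ] T [ 0.47760443 -0.26791025  0.066     ]
thin top [ 0.47918634 -0.26270049  0.132     ] [ 0.48083866 -0.26152505  0.132     ]
drift collar [ 0.48493445 -0.36107289  0.063     ] [ 0.48533906 -0.35251712  0.066     ]
Sracktop [ 0.44824839 -0.25173769  0.06      ]
Sracktop [ 0.49858618 -0.24821353  0.06      ]
Sracktop [ 0.51193956 -0.38001151  0.06      ]
Sracktop [ 0.46667706 -0.38529568  0.06      ]
((406.73419189453125, 199.2955322265625), (18.96974754333496, 47.76926803588867), 82.56858825683594)
[ 0.49547929 -0.23187478  0.06      ] [ 0.50189288 -0.24040317  0.        ]
[ 0.51478583 -0.38015228  0.06      ] [ 0.52197112 -0.39460751  0.        ]
[ 0.45588941 -0.3862692   0.06      ] [ 0.46072053 -0.40096893  0.        ]
[ 0.43677167 -0.23858392  0.06      ] [ 0.44083864 -0.24738048  0.        ]
```

Run:
```python
import pickle;from h import *
d=pickle.load(open("s0.pkl","rb"));T=d["top"];S=d["side"]
def cc(s,x0,y0,x1,y1,k,n):
    i=s["img"][y0:y1,x0:x1,::-1];i=cv2.resize(i,None,fx=k,fy=k,interpolation=cv2.INTER_CUBIC);i=np.clip(i.astype(float)**.8*2.6,0,255).astype(np.uint8) if 0 else i
    cv2.imwrite(n,i)
a=T["img"][165:200,255:295,::-1];b=S["img"][175:215,292:332,::-1]
a=cv2.resize(a,None,fx=15,fy=15,interpolation=cv2.INTER_CUBIC);b=cv2.resize(b,None,fx=14,fy=14,interpolation=cv2.INTER_CUBIC)
cv2.imwrite("pics/ta.png",a);cv2.imwrite("pics/sb.png",b)
```

```text
(no output)
```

View pics/ta.png

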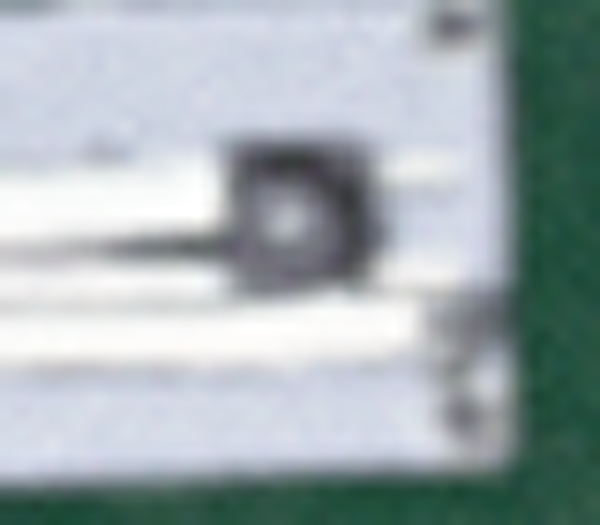

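View pics/sb.png

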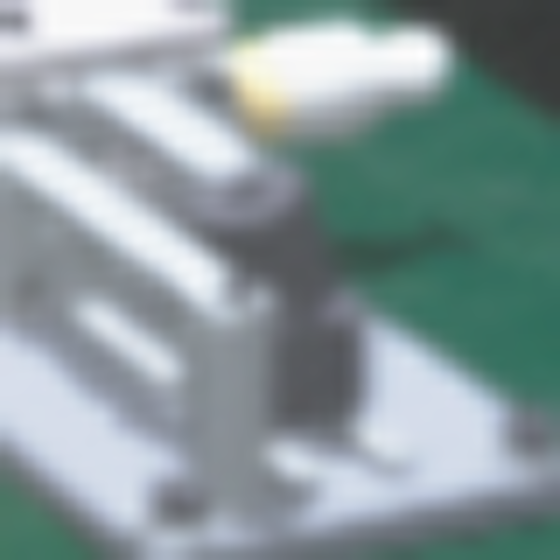

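```bash
cat >> h.py <<'E'
def tri(T,S,a,b):
    o1,d1=ray(T,*a);o2,d2=ray(S,*b);A=np.c_[d1,-d2];x=np.linalg.lstsq(A,o2-o1,rcond=None)[0]
    p,q=o1+d1*x[0],o2+d2*x[1];return (p+q)/2,p-q
E
python3 - <<'E'
import pickle;from h import *
d=pickle.load(open("s0.pkl","rb"));T=d["top"];S=d["side"]
th=np.radians(1.97);X=np.array([np.cos(th),np.sin(th),0]);Y=np.array([-np.sin(th),np.cos(th),0]);O=np.array([.5394,.2173,0])
L=lambda p:np.array([(p-O)@X,(p-O)@Y,p[2]])*1000
W=lambda l:O+X*l[0]/1000+Y*l[1]/1000+np.array([0,0,l[2]/1000])
ta=lambda u,v:(255+u/15-.5,165+v/15-.5);sb=lambda u,v:(292+u/14-.5,175+v/14-.5)
p,e=tri(T,S,ta(287,228),sb(248,188));print(L(p),e*1000)
p,e=tri(T,S,ta(287,222),sb(248,188));print(L(p),e*1000)
# consistency: known points in side
for l in [(-52,-155,0),(-52,-155,12),(52,-155,12),(-22,-148,63),(-33,-148,63),(-33,-35,63),(-30,-35,84),(30,-35,84),(0,0,84)]:
    q=proj(S,W(l));t=proj(T,W(l));print(l,"side",np.round((q+.5-[292,175])*14),np.round((q+.5-[255,160])*8),"top",np.round((t+.5-[255,165])*15),np.round((t+.5-[200,140])*8))
E
```

```text
[  -6.93989992 -112.42999376   68.18522562] [-0.12703446  0.05853671 -0.01229189]
[  -6.17500835 -112.20184652   68.02557602] [ 0.89450635 -0.41185148  0.08732772]
(-52, -155, 0) side [146. 604.] [379. 465.] top [516. 470.] [715. 451.]
(-52, -155, 12) side [147. 550.] [380. 434.] top [513. 465.] [714. 448.]
(52, -155, 12) side [585. 459.] [630. 382.] top [499. -15.] [706. 192.]
(-22, -148, 63) side [265. 280.] [447. 280.] top [463. 297.] [687. 358.]
(-33, -148, 63) side [217. 289.] [420. 285.] top [464. 350.] [688. 386.]
(-33, -35, 63) side [-27. 114.] [281. 185.] top [-81. 369.] [397. 397.]
(-30, -35, 84) side [-15.  21.] [288. 132.] top [-95. 342.] [389. 383.]
(30, -35, 84) side [230. -18.] [427. 110.] top [-101.   52.] [386. 228.]
(0, 0, 84) side [ 38. -45.] [318.  94.] top [-269.  203.] [296. 308.]
```

Run:
```python
import pickle;from h import *
d=pickle.load(open("s0.pkl","rb"));T=d["top"];S=d["side"]
a=T["img"][180:215,380:420,::-1];b=S["img"][215:265,345:385,::-1]
cv2.imwrite("pics/ra.png",cv2.resize(a,None,fx=15,fy=15,interpolation=cv2.INTER_CUBIC));cv2.imwrite("pics/rb.png",cv2.resize(b,None,fx=12,fy=12,interpolation=cv2.INTER_CUBIC))
for xy in [(.4748,-.2693),(.480,-.262),(.478,-.267)]:
  for z in (.06,.066,.132):
    p=(*xy,z);print(xy,z,np.round((proj(S,p)+.5-[345,215])*12),np.round((proj(T,p)+.5-[380,180])*15))
```

```text
(0.4748, -0.2693) 0.06 [214. 484.] [217. 301.]
(0.4748, -0.2693) 0.066 [216. 454.] [221. 299.]
(0.4748, -0.2693) 0.132 [244. 110.] [277. 267.]
(0.48, -0.262) 0.06 [216. 458.] [181. 276.]
(0.48, -0.262) 0.066 [218. 428.] [186. 273.]
(0.48, -0.262) 0.132 [246.  87.] [239. 241.]
(0.478, -0.267) 0.06 [222. 474.] [205. 286.]
(0.478, -0.267) 0.066 [224. 444.] [210. 283.]
(0.478, -0.267) 0.132 [252. 101.] [265. 251.]
```

View pics/ra.png

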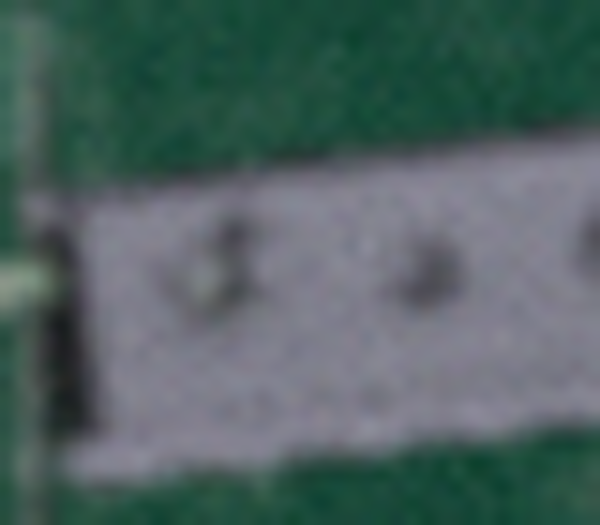

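View pics/rb.png

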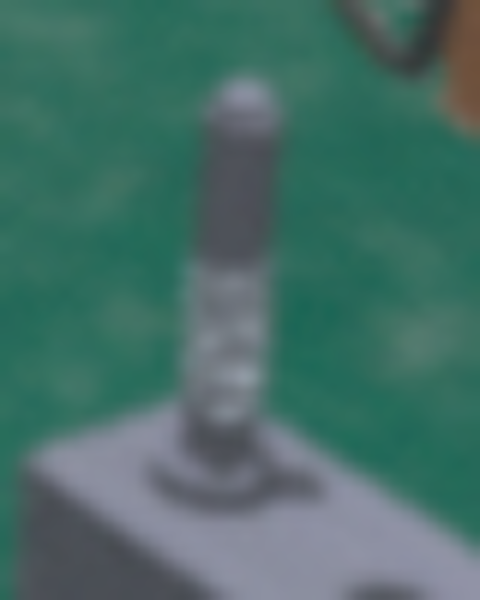

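```bash
cat >> h.py <<'E'
from scipy.spatial.transform import Rotation as Ro
def eul(x,z):
    x=np.array(x,float);x/=np.linalg.norm(x);z=np.array(z,float);z-=x*(z@x);z/=np.linalg.norm(z)
    return [float(v) for v in Ro.from_matrix(np.c_[x,np.cross(z,x),z]).as_euler('xyz',degrees=True)]
th=np.radians(1.97);X=np.array([np.cos(th),np.sin(th),0]);Y=np.array([-np.sin(th),np.cos(th),0]);O=np.array([.5394,.2173,0]);Z=np.array([0,0,1.])
W=lambda l:O+X*l[0]/1000+Y*l[1]/1000+Z*l[2]/1000
L=lambda p:np.array([(p-O)@X,(p-O)@Y,p[2]])*1000
B=-np.sin(np.radians(20))*X+np.cos(np.radians(20))*Z   # bore axis outward
E
python3 - <<'E'
import pickle;from h import *;from cell import r
d=pickle.load(open("s0.pkl","rb"));T=d["top"];S=d["side"]
for u,v in[(330,140),(357,141),(378,85)]: print("post0",onz(T,u,v,0),onz(T,u,v,.525))
st=r.get_state();R=Ro.from_euler('xyz',st["eef_rot"],degrees=True).as_matrix();print(R.round(3))
yr=np.radians(7)
for s in(1,-1):
    j=s*np.array([np.cos(yr),np.sin(yr),0]);o=eul([0,0,-1],j)
    for z in(.252,.40): print("rack",s,z,r.inverse_kinematics([.476,-.268,z],o))
    print("mid",r.inverse_kinematics([.43,.1,.42],o))
m=W((-6.9,-112.4,68.2));print("mouth",m)
for n,jj in(("y",Y),("-y",-Y),("x",X),("-x",-X)):
    o=eul(-B,jj)
    for dist in(.06,.12): print(n,dist,r.inverse_kinematics(list(m+B*(dist+.159)),o))
E
```

```text
post0 [ 0.67656797 -0.07318827  0.        ] [ 0.56170482 -0.05480026  0.525     ]
post0 [ 0.67323307 -0.16165981  0.        ] [ 0.55949147 -0.11351828  0.525     ]
post0 [ 0.86228029 -0.2332929   0.        ] [ 0.68496096 -0.16106072  0.525     ]
[[-0.    -0.972  0.237]
 [-0.002  0.237  0.972]
 [-1.     0.    -0.002]]
rack 1 0.252 [ -2.62095995  32.97117246  37.44285805 112.07548408 -28.2780953
  44.29868643  58.15392854]
rack 1 0.4 [ -8.95834032  20.75864887  44.21104859 106.03752705 -16.61009605
  59.83490427  48.85871325]
mid [-19.4361492    4.3244367    3.00167193 117.0575846   -0.2649839
  58.62416171  -9.30504279]
rack -1 0.252 [ -19.69122411   47.35880467   64.65729535  112.53601357  -52.77938372
   56.60238374 -101.72192686]
rack -1 0.4 [ -27.74339153   38.6705997    78.01658134  106.4667646   -40.64670628
   69.7739442  -109.42070256]
mid None
mouth [0.53636796 0.10472924 0.0682    ]
y 0.06 [-12.17850352  15.99213807  -6.33347505 128.76617216  24.45793995
  17.5002755   51.76455845]
y 0.12 [-15.61262598   7.681714    -3.26442109 129.05995339  14.71716542
  24.77223424  60.81707953]
-y 0.06 [ -20.61161278   15.81924877    3.09339277  129.03635409   16.06070693
   16.48760519 -120.47496082]
-y 0.12 [ -22.08045442    7.54537745    3.63595388  129.26011187   12.44336952
   24.4966064  -117.07171369]
x 0.06 [-21.35090511  15.82225777   3.92150076 129.05991142  15.28150924
  16.41513268 -29.74882077]
x 0.12 [-22.64503933   7.53834387   4.23906201 129.27750868  12.24467032
  24.47431505 -26.88566678]
-x 0.06 [  1.18314362  17.08726932 -21.29745342 128.34370297  36.38006606
  19.84110176 131.02990535]
-x 0.12 [ -0.31981496   8.43913883 -19.57562176 128.59227666  20.33194876
  25.61841075 145.73648673]<sys>:0: UserWarning: Gimbal lock detected. Setting third angle to zero since it is not possible to uniquely determine all angles.
```

Run:
```python
from h import *;from cell import r;import pickle
yr=np.radians(7);o=eul([0,0,-1],[np.cos(yr),np.sin(yr),0])
r.goto([.43,.08,.42],o);print(r.get_state()["t"])
r.goto([.476,-.268,.37],o);st=r.get_state();print(st["t"],st["tool_pos"],st["eef_rot"],st["contact_force"])
d={n:r.snapshot(n) for n in("side","top")};pickle.dump(d,open("s1.pkl","wb"))
crop(d["side"],330,130,430,280,4,"pics/s1.png");crop(d["top"],350,150,450,230,6,"pics/t1.png")
T=d["top"];S=d["side"]
print(proj(S,np.array(st["tool_pos"])-[0,0,.178]),proj(T,np.array(st["tool_pos"])-[0,0,.178]))
```

```text
2.3083
3.6417 [ 0.47671332 -0.26642741  0.36989227] [78.77000201 89.93593184 85.89733749] [ 0.16713056  0.72620965 -0.08546331]
[367.07580547 195.38544975] [400.59163762 194.6014637 ]<sys>:0: UserWarning: Gimbal lock detected. Setting third angle to zero since it is not possible to uniquely determine all angles.
```

View pics/s1.png

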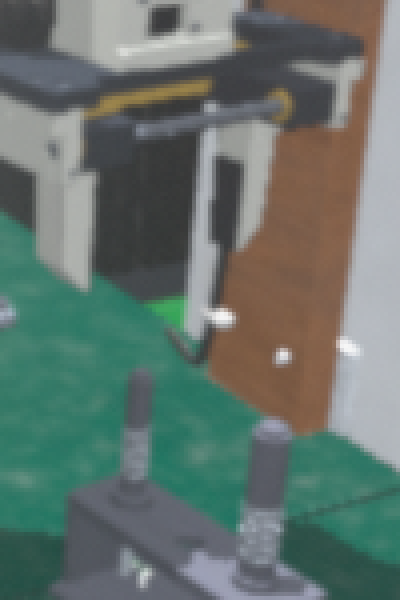

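View pics/t1.png

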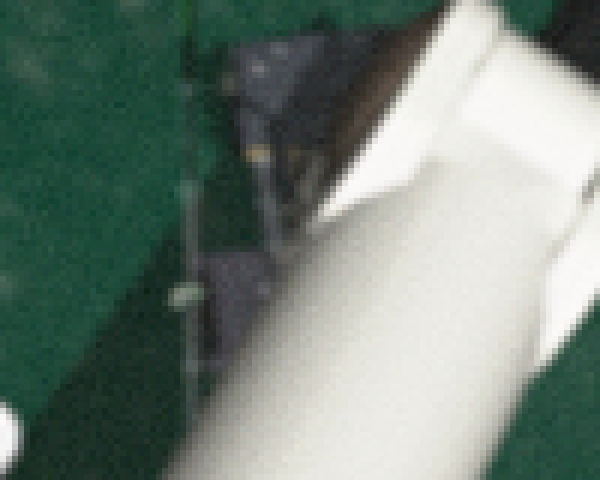

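```bash
python3 - <<'E' 2>/dev/null
from h import *;from cell import r;import pickle
yr=np.radians(7);o=eul([0,0,-1],[np.cos(yr),np.sin(yr),0])
r.line_to([.476,-.268,.252],max_speed=.12);st=r.get_state();print(st["t"],st["tool_pos"],st["contact_force"])
r.clamp(30);st=r.get_state();print(st["t"],st["tool_pos"],st["contact_force"],st["torque"],st["opening"])
d={n:r.snapshot(n) for n in("side",)};pickle.dump(d,open("s2.pkl","wb"))
crop(d["side"],330,180,430,300,5,"pics/s2.png")
E
```

```text
4.875 [ 0.47635248 -0.26826985  0.25269844] [-0.37886005 -0.37668704 -1.01546722]
6.0833 [ 0.47593822 -0.268009    0.25195377] [ 0.03526527 -0.19779872 -0.5277344 ] [-0.12558186  0.05991722  0.00851237] 0.012438888590080667
```

View pics/s2.png

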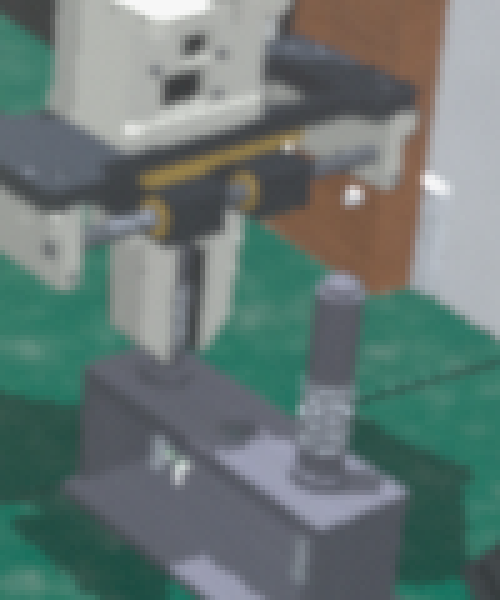

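```bash
python3 - <<'E' 2>/dev/null
from h import *;from cell import r;import pickle
r.clamp(50);print(r.get_state()["t"])
r.line_to([.476,-.268,.39],max_speed=.15);st=r.get_state();print(st["t"],st["tool_pos"],st["contact_force"],st["opening"])
d={n:r.snapshot(n) for n in("side",)};st=r.get_state();d["st"]=st;pickle.dump(d,open("s3.pkl","wb"))
S=d["side"];p=np.array(st["tool_pos"]);print(p)
i=S["img"][170:250,340:400,::-1];cv2.imwrite("pics/s3.png",cv2.resize(i,None,fx=7,fy=7,interpolation=cv2.INTER_CUBIC))
for h in(.178,.192,.192+.036,.192+.041,.192+.046): print(h,np.round((proj(S,p-[0,0,h])+.5-[340,170])*7))
E
```

```text
6.35
7.4167 [ 0.47564636 -0.26768967  0.38906467] [-0.89211955  0.14340463 -2.22206346] 0.011824181024859005
[ 0.47560898 -0.26767411  0.38884582]
0.178 [197. 120.]
0.192 [194. 167.]
0.228 [184. 285.]
0.233 [183. 301.]
0.238 [181. 317.]
```

View pics/s3.png

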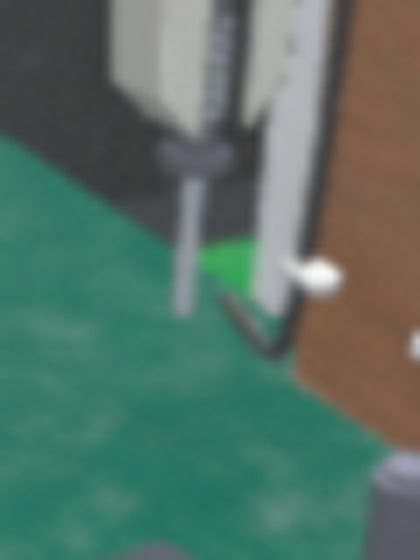

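```bash
cat >> h.py <<'E'
NL=.2365
OR=eul(-B,Y)
E
python3 - <<'E' 2>/dev/null
from h import *;from cell import r;import pickle
m=W((-6.9,-112.4,68.2));g=m+B*(NL+.030)
print(r.inverse_kinematics([.44,-.1,.43],eul([0,0,-1],[np.cos(.8),np.sin(.8),0])))
r.goto([.44,-.1,.43],eul([0,0,-1],[np.cos(.8),np.sin(.8),0]));print(r.get_state()["t"])
r.goto(list(g+B*.03),OR)
r.line_to(list(g),max_speed=.08);r.wait(.2)
d={n:r.snapshot(n) for n in("side","top")};st=r.get_state();d["st"]=st;pickle.dump(d,open("s4.pkl","wb"))
S=d["side"];T=d["top"];p=np.array(st["tool_pos"]);print(st["t"],(p-g)*1000,st["contact_force"])
R=Ro.from_euler('xyz',st["eef_rot"],degrees=True).as_matrix();print(R[:,0],-B,R[:,2],Y)
tip=p+R[:,0]*NL;print("tip along/perp from mouth",L(tip)-L(m))
i=S["img"][140:220,280:350,::-1];cv2.imwrite("pics/s4.png",cv2.resize(i,None,fx=8,fy=7.5,interpolation=cv2.INTER_CUBIC))
i=T["img"][140:220,220:310,::-1];cv2.imwrite("pics/t4.png",cv2.resize(i,None,fx=7,fy=7,interpolation=cv2.INTER_CUBIC))
for q in(tip,m): print(np.round((proj(S,q)+.5-[280,140])*[8,7.5]),np.round((proj(T,q)+.5-[220,140])*7))
E
```

```text
[ -4.39625935   4.59930581  14.58560941 115.51584576  -1.33556222
  60.03920311  56.64807989]
8.2083
9.925 [0.06031804 0.03780385 0.41876434] [-1.16738171 -0.32062427 -1.58207956]
[ 0.34252499  0.01201659 -0.93943187] [ 0.341818    0.01175736 -0.93969262] [-3.43487104e-02  9.99409875e-01  2.59947390e-04] [-0.03437621  0.99940896  0.        ]
tip along/perp from mouth [-10.02980887   0.09123155  28.67121155]
[214. 297.] [374. 295.]
[238. 363.] [379. 281.]
```

View pics/s4.png

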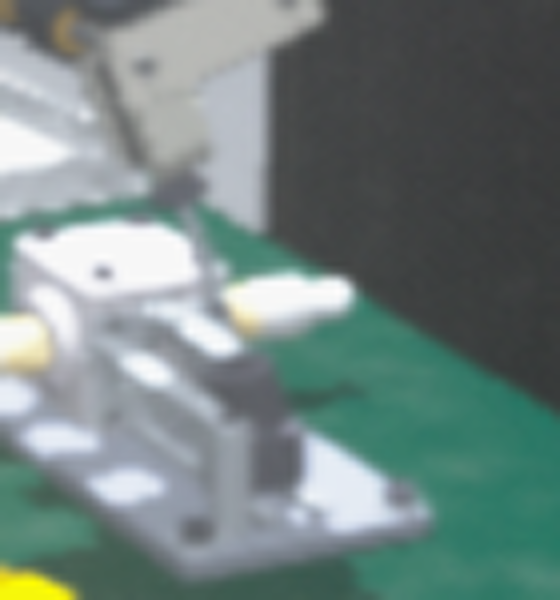

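View pics/t4.png

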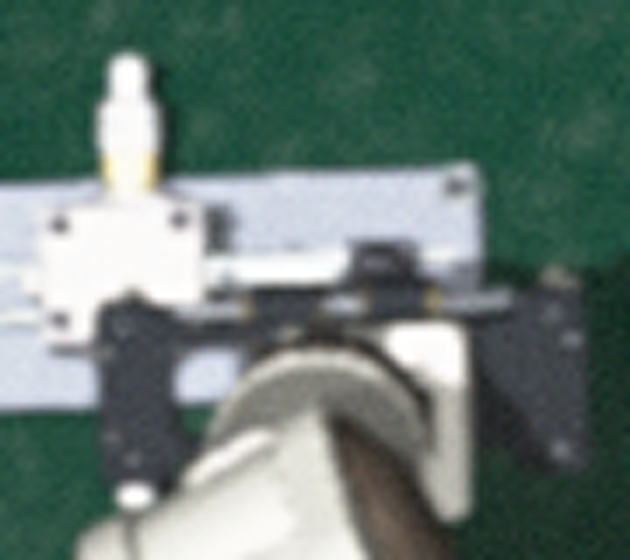

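```bash
python3 - <<'E' 2>/dev/null
from h import *;from cell import r;import pickle
m=W((-6.9,-112.4,68.2));g=m+B*(NL+.008)
st=r.get_state();f0=np.array(st["contact_force"])
r.line_to(list(g),max_speed=.06);r.wait(.1)
d={n:r.snapshot(n) for n in("side","top")};st=r.get_state();d["st"]=st;pickle.dump(d,open("s5.pkl","wb"))
S=d["side"];p=np.array(st["tool_pos"]);print(st["t"],(p-g)*1000,st["contact_force"],f0)
R=Ro.from_euler('xyz',st["eef_rot"],degrees=True).as_matrix()
tip=p+R[:,0]*NL
i=S["img"][160:200,290:330,::-1];cv2.imwrite("pics/s5.png",cv2.resize(i,None,fx=15,fy=15,interpolation=cv2.INTER_CUBIC))
for q in(tip,m,tip+.02*B,tip+.044*B): print(np.round((proj(S,q)+.5-[290,160])*15))
E
```

```text
10.6417 [0.04924808 0.04921693 0.17810341] [-0.34984113 -0.62640534 -1.57024254] [-1.16738171 -0.32062427 -1.58207956]
[284. 391.]
[295. 426.]
[254. 305.]
[217. 199.]
```

View pics/s5.png

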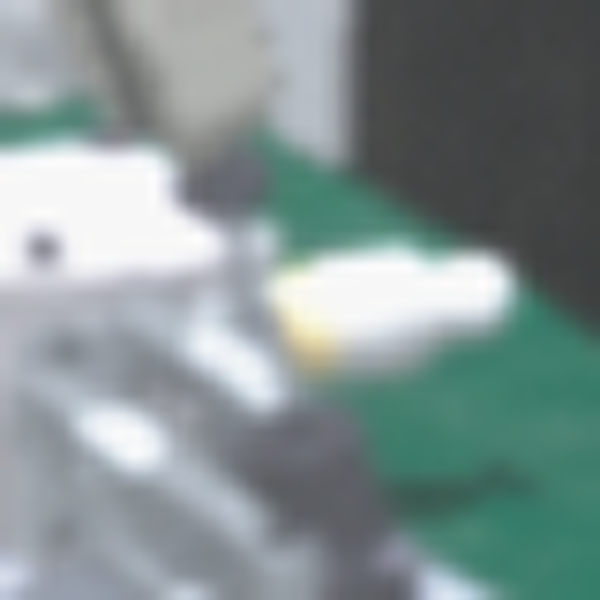

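```bash
cat >> h.py <<'E'
from cell import r
def fax(f0=np.zeros(3)):
    st=r.get_state();f=np.array(st["contact_force"])-f0
    return st,f@B,f@X,f@Y
def down(m,d0,d1,step,f0,lim,v=.03,pr=True):
    """tip distance from mouth along B; + outside"""
    x=d0
    while x>d1+1e-9:
        x=max(d1,x-step);g=m+B*(NL+x);r.line_to(list(g),max_speed=v)
        st,a,b,c=fax(f0)
        act=(np.array(st["tool_pos"])-m)@B-NL
        if pr: print("t%.2f cmd %.2f act %.2f  ax %.2f x %.2f y %.2f"%(st["t"],x*1e3,act*1e3,a,b,c))
        if a>lim: return x,False
    return x,True
E
python3 - <<'E' 2>/dev/null
from h import *
m=W((-6.9,-112.4,68.2))
st=r.get_state();f0=np.array(st["contact_force"]);print(st["t"],f0)
print(down(m,.008,.004,.002,f0,2.0));print(down(m,.004,-.006,.001,f0,2.0))
E
```

```text
10.6417 [-0.34984113 -0.62640534 -1.57024254]
t10.89 cmd 6.00 act 5.98  ax 0.78 x 0.18 y 1.06
t11.14 cmd 4.00 act 3.90  ax 0.89 x -0.62 y -0.09
(0.004, True)
t11.39 cmd 3.00 act 2.95  ax -0.24 x 0.62 y 0.33
t11.64 cmd 2.00 act 1.95  ax 0.96 x 0.53 y 0.39
t11.89 cmd 1.00 act 0.93  ax 0.27 x 0.50 y 0.34
t12.14 cmd 0.00 act -0.06  ax 0.12 x 0.64 y 0.38
t12.39 cmd -1.00 act -1.06  ax 0.11 x -0.74 y 0.18
t12.64 cmd -2.00 act -2.06  ax -0.05 x 1.13 y 0.16
t12.89 cmd -3.00 act -3.06  ax 0.30 x 0.59 y 1.20
t13.14 cmd -4.00 act -4.06  ax 0.37 x -0.00 y -0.61
t13.39 cmd -5.00 act -5.06  ax -0.39 x 0.12 y 1.14
t13.64 cmd -6.00 act -6.07  ax -0.34 x 0.27 y 0.46
(-0.006, True)
```

```bash
python3 - <<'E' 2>/dev/null
from h import *
m=W((-6.9,-112.4,68.2));f0=np.array([-0.6,-.3,-1.5])
print(down(m,-.006,-.019,.001,f0,2.5))
E
```

```text
t13.89 cmd -7.00 act -7.07  ax -0.38 x 0.61 y -0.22
t14.14 cmd -8.00 act -8.05  ax -0.20 x -0.30 y 0.79
t14.39 cmd -9.00 act -9.04  ax -0.64 x 0.85 y 0.04
t14.64 cmd -10.00 act -10.07  ax 0.00 x -0.41 y 0.38
t14.89 cmd -11.00 act -11.04  ax -0.78 x 1.18 y 0.49
t15.14 cmd -12.00 act -11.91  ax 3.34 x -1.05 y 0.79
(-0.012000000000000004, False)
```

```bash
python3 - <<'E' 2>/dev/null
from h import *
import pickle
m=W((-6.9,-112.4,68.2));f0=np.array([-0.5,-.2,-1.7])
print(down(m,-.012,-.017,.001,f0,8.6)); print(down(m,-.017,-.0205,.0005,f0,8.6))
d={"side":r.snapshot("side")};pickle.dump(d,open("s6.pkl","wb"))
i=d["side"]["img"][150:210,280:340,::-1];cv2.imwrite("pics/s6.png",cv2.resize(i,None,fx=10,fy=10,interpolation=cv2.INTER_CUBIC))
E
```

```text
t15.39 cmd -13.00 act -12.94  ax 3.32 x -1.65 y -0.96
t15.64 cmd -14.00 act -14.00  ax 4.88 x -1.83 y -0.87
t15.89 cmd -15.00 act -15.03  ax 5.32 x -2.08 y -0.25
t16.14 cmd -16.00 act -16.04  ax 4.68 x -2.08 y -0.27
t16.39 cmd -17.00 act -17.02  ax 6.45 x -2.30 y 1.18
(-0.017, True)
t16.64 cmd -17.50 act -17.47  ax 6.68 x -2.73 y 0.21
t16.89 cmd -18.00 act -17.98  ax 6.53 x -2.55 y -0.27
t17.14 cmd -18.50 act -18.48  ax 7.02 x -3.11 y 0.38
t17.39 cmd -19.00 act -18.88  ax 9.18 x -3.73 y -0.11
(-0.019000000000000003, False)
```

View pics/s6.png

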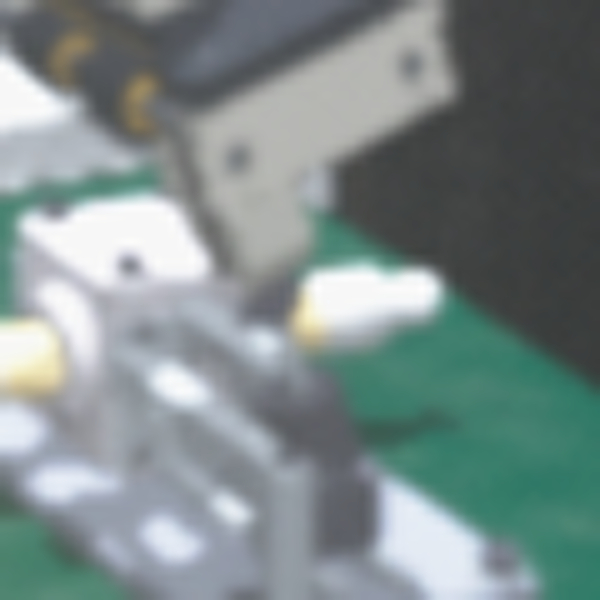

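```bash
cat >> h.py <<'E'
def push(m,y0,y1,step,dep,f0,ylim,v=.04,xo=0.):
    y=y0
    while y<y1-1e-9:
        y=min(y1,y+step)
        g=m+Y*y+X*xo+B*(NL+dep);r.line_to(list(g),max_speed=v)
        st,a,b,c=fax(f0);lat=b+a*.0+0
        p=np.array(st["tool_pos"]);f=np.array(st["contact_force"])-f0
        px=np.cross(Y,B); # lateral perpendicular to bore in xz plane
        act=(p-g)
        print("t%.2f y %.1f acty %.2f  ax %.2f perp %.2f fy %.2f"%(st["t"],y*1e3,(p-m)@Y*1e3,a,f@px,c))
        if a>10 : dep+=.0002
        if a<6.2: dep-=.0002
        if c<-ylim: return y,dep,False
    return y,dep,True
E
python3 - <<'E' 2>/dev/null
from h import *
m=W((-6.9,-112.4,68.2));f0=np.array([-0.5,-.2,-1.7])
r.line_to(list(m+B*(NL-.0186)),max_speed=.03)
st,a,b,c=fax(f0);print(a,b,c)
print(push(m,0,.012,.003,-.0186,f0,7))
E
```

```text
6.477172076724957 -2.5784368111409695 0.5094426277701172
t17.94 y 3.0 acty 2.68  ax 8.19 perp 0.23 fy -1.27
t18.19 y 6.0 acty 5.56  ax 7.37 perp -0.21 fy -0.88
t18.44 y 9.0 acty 8.53  ax 6.37 perp 0.10 fy -1.07
t18.69 y 12.0 acty 11.51  ax 7.78 perp -0.93 fy -1.31
(0.012, -0.0186, True)
```

```bash
python3 - <<'E' 2>/dev/null
from h import *
m=W((-6.9,-112.4,68.2));f0=np.array([-0.5,-.2,-1.7])
a=push(m,.012,.056,.004,-.0186,f0,7);print(a)
i=r.snapshot("side")["img"][150:210,270:330,::-1];cv2.imwrite("pics/s7.png",cv2.resize(i,None,fx=10,fy=10,interpolation=cv2.INTER_CUBIC))
E
```

```text
t18.94 y 16.0 acty 15.58  ax 6.89 perp -0.23 fy -0.99
t19.19 y 20.0 acty 19.61  ax 7.33 perp 0.50 fy -0.40
t19.44 y 24.0 acty 23.67  ax 6.64 perp 0.29 fy -0.63
t19.69 y 28.0 acty 27.74  ax 7.05 perp 0.34 fy -1.59
t19.94 y 32.0 acty 31.88  ax 7.20 perp 0.14 fy -1.93
t20.19 y 36.0 acty 35.98  ax 7.60 perp -0.01 fy -0.90
t20.44 y 40.0 acty 40.03  ax 7.15 perp -0.12 fy -1.17
t20.69 y 44.0 acty 44.03  ax 7.38 perp -0.30 fy -1.94
t20.94 y 48.0 acty 48.06  ax 6.00 perp 0.05 fy -2.25
t21.19 y 52.0 acty 52.07  ax 8.47 perp -0.42 fy -1.11
t21.44 y 56.0 acty 56.09  ax 7.81 perp -0.17 fy -1.26
(0.056, -0.018799999999999997, True)
```

View pics/s7.png

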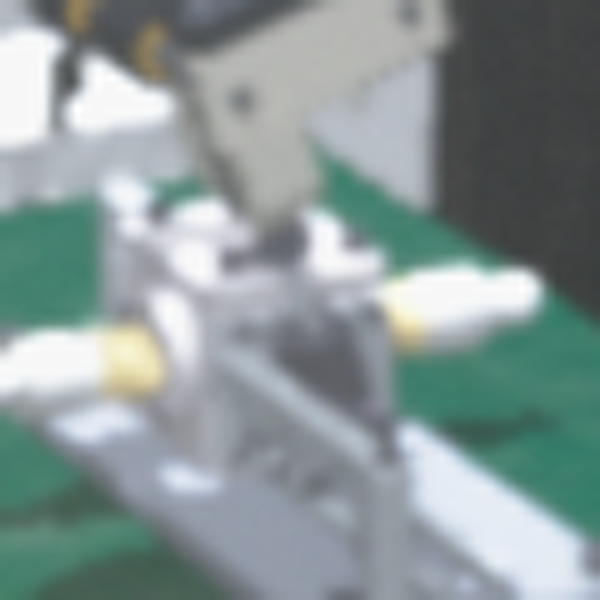

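```bash
python3 - <<'E' 2>/dev/null
from h import *
m=W((-6.9,-112.4,68.2));f0=np.array([-0.5,-.2,-1.7])
print(push(m,.056,.066,.001,-.0187,f0,5.5,v=.03))
E
```

```text
t21.74 y 57.0 acty 56.96  ax 7.07 perp 0.25 fy -1.81
t21.99 y 58.0 acty 57.99  ax 6.64 perp -0.93 fy -1.30
t22.24 y 59.0 acty 59.03  ax 6.50 perp -1.40 fy -1.28
t22.49 y 60.0 acty 60.07  ax 7.29 perp 0.19 fy -2.10
t22.74 y 61.0 acty 61.06  ax 6.85 perp -1.19 fy -1.81
t22.99 y 62.0 acty 61.70  ax 7.63 perp -0.15 fy -2.03
t23.24 y 63.0 acty 62.17  ax 7.95 perp 0.62 fy -3.17
t23.49 y 64.0 acty 62.80  ax 9.15 perp 0.31 fy -4.71
t23.74 y 65.0 acty 63.22  ax 9.55 perp -0.14 fy -5.74
(0.065, -0.0187, False)
```

```bash
python3 - <<'E' 2>/dev/null
from h import *;import pickle
m=W((-6.9,-112.4,68.2))+Y*.062;f0=np.array([-0.5,-.2,-1.7])
r.line_to(list(m+B*(NL-.0187)),max_speed=.02);st,a,b,c=fax(f0);print(st["t"],a,b,c)
for x in(-.016,-.013,-.0115,-.009):
    r.line_to(list(m+B*(NL+x)),max_speed=.03);st,a,b,c=fax(f0);print(st["t"],x,a,b,c)
E
```

```text
24.0417 7.666626951039937 -3.329113710993892 -1.9447551619631054
24.2917 -0.016 6.445379920001777 -3.603878432347523 -3.398804239495265
24.5417 -0.013 5.980040888089941 -2.4083595620564773 -0.907619413361862
24.7917 -0.0115 4.043400173654862 -2.2637934895711087 -2.1516043961211264
25.0417 -0.009 1.9811971938947246 -1.2470550661730697 -1.153589702755067
```

```bash
python3 - <<'E' 2>/dev/null
from h import *;import pickle
m=W((-6.9,-112.4,68.2))+Y*.062;f0=np.array([-0.5,-.2,-1.7])
r.wait(.1);st,a,b,c=fax(f0);print(st["t"],a,b,c,st["opening"],((np.array(st["tool_pos"])-m)@B-NL)*1e3)
r.line_to(list(m+B*(NL+.01)),max_speed=.05);st,a,b,c=fax(f0);print(st["t"],a,b,c)
r.line_to(list(m+B*(NL+.06)),max_speed=.12);r.wait(.1);st,a,b,c=fax(f0);print(st["t"],a,b,c)
d={n:r.snapshot(n) for n in("side","top")};pickle.dump(d,open("s8.pkl","wb"))
i=d["side"]["img"][110:210,260:360,::-1];cv2.imwrite("pics/s8.png",cv2.resize(i,None,fx=6,fy=6,interpolation=cv2.INTER_CUBIC))
E
```

```text
25.1417 0.8233561504331186 -1.1109173327810196 -0.31450821555963565 0.012212551377750364 -9.024913703328085
25.675 0.7449174383590946 -0.03734018421462306 0.8355988666673013
26.3417 -0.12745120063934012 1.2878950663003474 0.02466628126938924
```

View pics/s8.png

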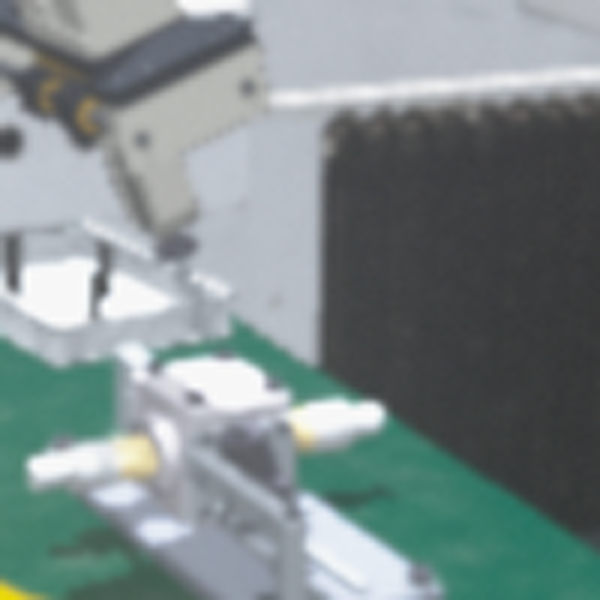

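```bash
python3 - <<'E' 2>/dev/null
from h import *;import pickle
yr=np.radians(7);o=eul([0,0,-1],[np.cos(yr),np.sin(yr),0])
r.goto([.44,-.1,.43],eul([0,0,-1],[np.cos(.8),np.sin(.8),0]))
r.goto([.476,-.268,.39],o);r.wait(.3)
d={n:r.snapshot(n) for n in("side",)};st=r.get_state();pickle.dump(d,open("s9.pkl","wb"))
print(st["t"],st["tool_pos"],st["opening"],Ro.from_euler('xyz',st["eef_rot"],degrees=True).as_matrix().round(4).tolist())
S=d["side"]
i=S["img"][170:250,340:400,::-1];cv2.imwrite("pics/s9.png",cv2.resize(i,None,fx=7,fy=7,interpolation=cv2.INTER_CUBIC))
E
```

```text
28.6167 [ 0.47627796 -0.26712872  0.3903859 ] 0.012230573734402802 [[0.0008, -0.1236, 0.9923], [0.0002, 0.9923, 0.1236], [-1.0, 0.0001, 0.0008]]
```

View pics/s9.png

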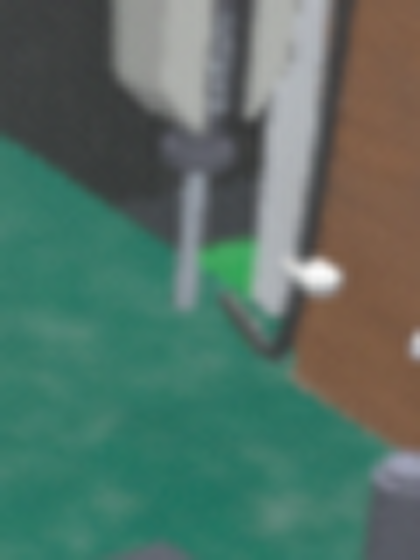

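```bash
python3 - <<'E' 2>/dev/null
from h import *;import pickle
st=r.get_state();f0=np.array(st["contact_force"])
def go(z,v):
    r.line_to([.4759,-.268,z],max_speed=v);st=r.get_state();f=np.array(st["contact_force"])-f0
    print("%.2f"%st["t"],z,np.round(st["tool_pos"],4),f.round(2));return f
for z,v in[(.31,.12),(.29,.06),(.27,.06),(.258,.05),(.255,.03),(.2535,.02),(.2525,.02),(.2515,.02),(.251,.02)]:
    f=go(z,v)
    if np.linalg.norm(f)>5 or (z<.2535 and f[2]>2.5): break
d={n:r.snapshot(n) for n in("side",)};pickle.dump(d,open("s10.pkl","wb"))
crop(d["side"],330,180,430,300,5,"pics/s10.png")
E
```

```text
29.43 0.31 [ 0.4762 -0.2683  0.3105] [0.76 0.61 0.24]
29.92 0.29 [ 0.4757 -0.268   0.2896] [ 0.03  0.8  -0.72]
30.40 0.27 [ 0.4757 -0.2679  0.2695] [ 0.99 -0.03 -0.62]
30.79 0.258 [ 0.4757 -0.2679  0.2576] [0.44 1.01 0.11]
31.04 0.255 [ 0.4759 -0.268   0.2549] [0.87 0.38 0.68]
31.29 0.2535 [ 0.4759 -0.268   0.2535] [ 0.5   1.68 -0.41]
31.54 0.2525 [ 0.4759 -0.268   0.2525] [ 0.77  0.2  -0.35]
31.79 0.2515 [ 0.476  -0.2681  0.2519] [-0.86  1.27  5.38]
```

View pics/s10.png

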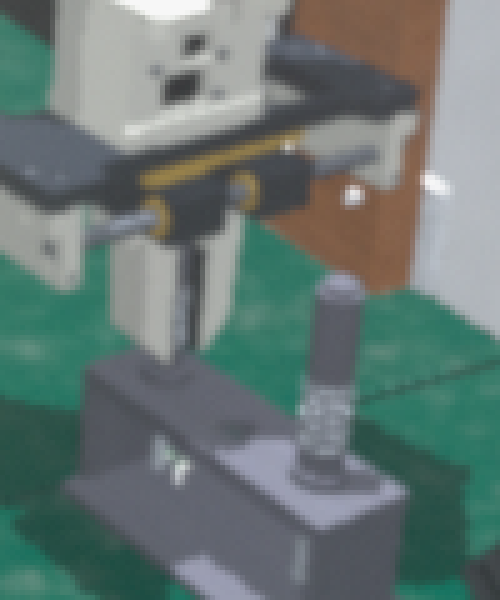

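```bash
python3 - <<'E' 2>/dev/null
from h import *;import pickle
r.line_to([.4759,-.268,.252],max_speed=.02)
r.release();st=r.get_state();print(st["t"],st["opening"],st["contact_force"])
r.line_to([.4759,-.268,.40],max_speed=.12)
r.goto([.42,-.05,.44],eul([0,0,-1],[np.cos(.3),np.sin(.3),0]));r.wait(.2)
d={n:r.snapshot(n) for n in("side","top")};pickle.dump(d,open("s11.pkl","wb"));print(r.get_state()["t"])
for n in d: cv2.imwrite(f"pics/{n}11.png",d[n]["img"][:,:,::-1])
S=d["side"];a=cv2.resize(S["img"][150:220,250:340,::-1],None,fx=6,fy=6,interpolation=cv2.INTER_CUBIC);b=cv2.resize(S["img"][215:315,335:425,::-1],None,fx=4.2,fy=4.2,interpolation=cv2.INTER_CUBIC);b=b[:420]
if 1: cv2.imwrite("pics/c11.png",cv2.resize(np.hstack([a,b]),(790,360)))
E
```

```text
33.4083 0.09161447274300859 [-0.41253852  0.22689678 -0.35848547]
36.0
```

View pics/c11.png

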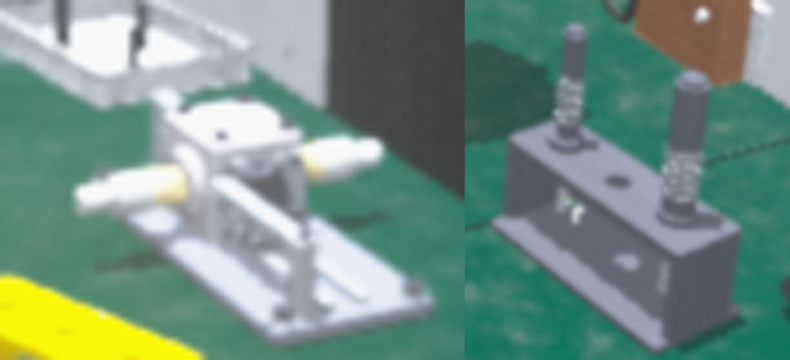

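View pics/top11.png

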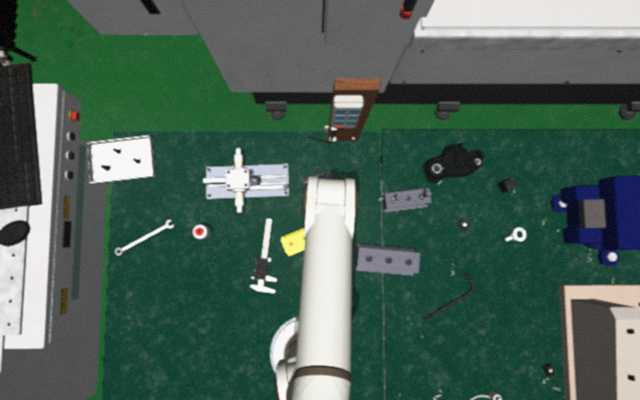

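Run:
```python
from h import *;import pickle
T=pickle.load(open("s11.pkl","rb"))["top"];T0=pickle.load(open("s0.pkl","rb"))["top"]
def c(T,x0,x1):
    g=T["img"][170:190,x0:x1].max(2).astype(float);w=np.clip(140-g,0,None);v,u=np.mgrid[170:190,x0:x1];return (u*w).sum()/w.sum(),(v*w).sum()/w.sum()
a,b=c(T0,268,284),c(T,250,264);print(a,b,L(onz(T,*b,.065))-L(onz(T0,*a,.065)))
r.close_job();print(r.get_state()["t"])
```

```text
(np.float64(275.30966143682906), np.float64(178.3137902559868)) (np.float64(254.80287958115184), np.float64(178.12434554973822)) [ 2.81503867 63.71642668  0.        ]
the job is handed in; nothing more can be done
the job is handed in; nothing more can be done
```

I changed the strainer over to its clean screen, put the punch back in the stand and handed the job in at about 36 s, inside the 58 s limit.

- **Pressing:** With the thin punch, I touched the button 11.7 mm inside the bore and felt its stop after about 7 mm of travel. The highest force along the bore was about 9.6 N.
- **Pushing:** I kept the button down past the middle notch and pushed the slide until it met its hard stop, at about 62 mm of tool travel including play. The sideways force there was about 5.7 N.
- **Locking:** When I let go, the button pushed back on the punch all the way up to its starting depth, so its key should be in the far notch. I did not test the lock by pulling the slide back.
- **Putting back:** I felt the punch's collar seat on the stand at 5.4 N before releasing it. The last pictures show it upright in its original hole, the thick punch next to it in place, and the gripper clear of everything.

**Checks:**
- **Slide travel:** A rough measurement from the overhead pictures gave 64 mm of slide travel against the nominal 60 mm. It is only accurate to a few millimetres and fits the hard stop I felt.
- **Things lying around:** They look unmoved in the last overhead picture, but I judged that by eye and the arm hid the eye bolt near the strainer from that camera.

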